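# Set up the pull tester

## Task

Get the pull tester ready for a run using only the fingertips: first press in the round peak-hold key on top of the force gauge lying on the bench, then the square clamp key on the blue control panel, and last the long bar-shaped run key on the panel, each pushed lightly down until it is in (the keys stay in by themselves). Keep to that order, leave the large mushroom-shaped stop key alone, do not lift the gauge or shove it out of place, and leave the transformers and the screwdriver where they are.

Things in the scene. Friction and masses are not known exactly. Their poses are not given: they have to be found in the camera images.
- gauge: hand-held force gauge, a white box 190 x 64 x 36 mm (x, y, z) lying loose on the bench, about 0.7 kg; origin at the centre of its underside; x along its length towards its steel hook (which reaches to 138 mm from the origin), z up. A round dial face is at x = -45 mm, the peak-hold key at x = +30 mm. It is only to be touched, not lifted.
- peak_top (a point): centre of the top face of the peak-hold key: a grey round key 24 mm across on top of the gauge, standing 20 mm proud of the gauge's top, so 56 mm above the bench when out. The point moves down with the key; z up.
- peak_key (a joint): how far the peak-hold key is pushed in (m): 0 out, 0.010 fully in; counts as in from 0.005. Moves straight down under about 3 to 4 N, does not spring back and stays where it is pushed. Its cap sits on a soft cushion spring: it gives under 1 mm while the key moves, and once the key is fully in gives up to 7 mm more, reaching about 11 N, before it is hard.
- panel: blue control panel fixed on the bench, 160 x 330 x 50 mm (x, y, z), origin at the centre of its underside. The three key units sit on its top in a row along its y axis, 100 mm apart, 15 mm towards -x of its middle, in any sequence. A steel strip with a small flat display runs along its +x edge.
- clamp_unit: dark steel base plate of the clamp key, 70 x 74 x 12 mm, fixed on the panel's top (underside 50 mm above the bench); origin at the centre of its underside, axes as the panel's
- clamp_top (a point): centre of the top face of the clamp key: a white square key 26 x 26 mm, 20 mm proud of its base plate, so 82 mm above the bench when out. The point moves down with the key; z up.
- clamp_key (a joint): how far the clamp key is pushed in (m): 0 out, 0.010 fully in; counts as in from 0.005. Moves, stays and is cushioned as the peak-hold key.
- run_unit: dark steel base plate of the run key, 70 x 74 x 12 mm, on the panel's top; origin at the centre of its underside, axes as the panel's
- run_top (a point): centre of the top face of the run key: a white bar-shaped key 24 x 58 mm (long along y), 20 mm proud of its base plate, so 82 mm above the bench when out. The point moves down with the key; z up.
- run_key (a joint): how far the run key is pushed in (m): 0 out, 0.010 fully in; counts as in from 0.005. Moves, stays and is cushioned as the peak-hold key.
- stop_unit: dark steel base plate of the stop key, 70 x 74 x 12 mm, on the panel's top; origin at the centre of its underside
- stop_top (a point): centre of the top of the stop key: a white round mushroom head 46 mm across, its top 24 mm above its base plate, 86 mm above the bench. To be left alone.
- stop_key (a joint): how far the stop key is pushed in (m): 0 out, 0.010 at its stop. Must stay out.
- transformer_a: small loose transformer, 56 x 44 x 44 mm, steel core with a yellow winding, standing on the bench at the left of the panel; origin at the centre of its underside. Leave alone.
- transformer_b: a second one, alike, beyond the panel (its +x side). Leave alone.
- screwdriver: black-handled screwdriver, about 200 mm long, lying on the bench along x at the right (-y) side of the gauge. Leave alone.
Not all that is in view belongs to the job. Of the things like the gauge, leave any that is brown or purple; of the rest the larger one is meant.

How it is judged:
By the outcome, as a careful person would: the job done as asked, in the order asked, and still so for the second after the job is handed in, with the robot touching nothing.
It also fails if it takes over 45 s, if anything falls off the work surface, if the arm or the gripper's body presses on something with over 40 N, if the wrist force passes 120 N, or if a joint passes its speed limit or range.

## Robot

A 6-joint arm with a two-finger parallel gripper is mounted at the origin on the work surface. World frame = base frame: x ahead of the robot, y to its left, z up, the work surface at z = 0. Lengths are in mm, angles in rad, forces in N, time in s.
With the tool pointing down it reaches from about 350 to 875 mm from the base axis. Payload 4.2 kg.
Tool frame: the origin (TCP) lies midway between the tips of the shut fingers; the grasp point (between the pads) lies 19 mm behind it; z points along the fingers, y is the direction in which the jaws open and shut (so a half turn about z gives the same grasp; the last joint's range is limited). The gripper opens to 85 mm and grips with 20 to 120 N. Pads are 22 mm wide; open, the fingers measure 114 mm over their backs; the gripper's body (76 mm by 85 mm) begins 54 mm behind the grasp point. The pads swing forward as they close: fully open they stand 13 mm farther back than shut.
Start: joints at [1.39, 0.385, 0.008, 0, -1.194, -0.259], TCP at [266.065, 565.516, 231.312] pointing down, gripper open.
Joint ranges: [-3.14, 3.14], [-1.21, 2.06], [-1.07, 1.41], [-3.16, 2.05], [-2.99, -0.16], [-3.1, 3.1]. Speed limits (rad/s): [2.79, 2.79, 3.14, 3.14, 3.14, 3.14].

## Interface

Orientations are given as a unit quaternion [x, y, z, w].
In Python, from bench import readout, optics, workorder, nets gives the robot as it stands. The module is installed in compiled form; this text tells all that it offers.
- The arm moves only by the tool move_arm, never from a script. Its argument "steps" is a list of rows, each a list of 7 numbers: the opening, from -1 (shut) to 1 (fully open), so that 0 is half open, then the shift along the world's x, y, z in mm, then the turn, a rotation vector about the world's x, y, z in rad. In form: [[gripper, tx, ty, tz, wx, wy, wz], ...]. A call has 1 to 5 rows; each row is the pose to reach, as a shift and turn from the pose commanded when the call began; what a row does not reach only later rows make up. A row lasts 1/12 s, in which the tool goes at most 41.7 mm and 7.16 degrees, less where a joint would pass 70% of its speed; a pose out of reach is approached as far as the arm can. A call with a gripper value outside its range is refused whole. The fingers move at their own pace and stop on an object; the grip force is fixed at half the most. Time passes only in rows, so rows that repeat a pose let the fingers close. It gives the time, the measured TCP pose, the force and the opening at its end, in the units of the state.
- readout.read_state(): the state, without advancing time (a new reading comes with each control period).
- optics.get_image(name): name is "side" or "top"; returns a dict with "frame" (420x560x3 uint8, blue, green, red), "fx", "fy", "cx", "cy" (pixels), "k1" (the pictures are not rectified: a ray, as slopes to the right and down, at radius r is drawn at 1 + k1 r^2 times it, then the intrinsics apply), "rvec" (rotation vector, rad) and "tvec" (3), from world to camera coordinates, as OpenCV has them. Camera axes: x right, y down, z forward; pixel columns grow to the right and rows downward; lengths in mm; the calibration is good to about 2 mm. A picture is of the moment at which its call begins. There is no depth.
- workorder.job_done(): hands the job in, once; it reports no verdict.
Trained networks look in a picture, given as the dict that the camera call returned (one of the last four; its "shot" number tells which), for a name from the list of things; names that differ only in an ending like _2 or _b are one class to them, and where a whole thing is asked for, a point or a joint stands for the part that bears it (a point fixed in the world has none). Each returns a list of dicts, best first, with "conf" (0 to 1); they miss things now and then, are a little off and sometimes report something else, mostly with a low value. They report only what shows in the picture. A call takes as long as a camera call. They do not tell look-alikes from the thing itself.
- nets.silhouettes(name, picture): "region" (420x560 bool, what is visible of it) and "extent" ([left, top, right, bottom] in pixels, round what is visible of it).
- nets.tip_of(name, picture): "uv" ([column, row] in pixels: a listed point, or the origin of a listed thing).
The state is a dict: "clock": time; "joints": joint angles; "joint_vel": joint speeds; "joint_efforts": joint torques, N m; "position": TCP position; "ee_rot": TCP orientation; "contact_force": force on the tool from outside, world axes, zero at the start; "wrist_torque": the same for the moment, N m; "gripper_width": finger opening in mm.
Only numpy, scipy, OpenCV 4.12 (cv2) and the standard library are available. Lean on these libraries where they do the work, as an engineer would, in place of code of your own. Each camera call takes 0.05 s, during which the arm holds its last target.

## Working session

There is one attempt and no reset: what is moved stays moved. The work goes in short steps, Python scripts to look and compute and a tool call to move; the robot and the scene stay as the last step left them, time stands still between calls to the robot, and variables do not carry over. Pictures are saved under pics/ and viewed, and the job is handed in when it is done.

Besides the shell and the picture viewer there is one more tool, called after ">>>" in YAML: its name, and indented under it one key for each argument. move_arm: Moves the arm, as the interface text tells. Its arguments: {"type":"object","properties":{"steps":{"type":"array","items":{"type":"array","items":{"type":"number"}}}},"required":["steps"]}

```bash
mkdir -p pics; cat > h.py <<'E'
import numpy as np, cv2
from bench import readout, optics, workorder, nets
def cam(p):
    R=cv2.Rodrigues(np.array(p["rvec"],float))[0]; return R,np.array(p["tvec"],float).ravel()
def ray(p,uv):
    d=np.array([(uv[0]-p["cx"])/p["fx"],(uv[1]-p["cy"])/p["fy"]]); s=d.copy()
    for _ in range(30): s=d/(1+p["k1"]*(s@s))
    R,t=cam(p); return -R.T@t, R.T@np.array([s[0],s[1],1])
def at_z(p,uv,z):
    o,d=ray(p,uv); return o+d*(z-o[2])/d[2]
def proj(p,X):
    R,t=cam(p); c=R@np.array(X,float)+t; s=c[:2]/c[2]; s=s*(1+p["k1"]*(s@s)); return np.array([p["fx"]*s[0]+p["cx"],p["fy"]*s[1]+p["cy"]])
E
python3 - <<'E'
from h import *
print(readout.read_state())
Z=dict(peak_top=56,clamp_top=82,run_top=82,stop_top=86,gauge=0,panel=0,transformer_a=0,screwdriver=0,clamp_unit=50,run_unit=50,stop_unit=50)
for n in ("top","side"):
    p=optics.get_image(n); cv2.imwrite(f"pics/{n}0.png",p["frame"])
    print(n,ray(p,(280,210)))
    for k,z in Z.items():
        for r in nets.tip_of(k,p): print(k,np.round(r["uv"],1),round(r["conf"],2),np.round(at_z(p,r["uv"],z),1))
E
```

```text
{'clock': 0.0, 'joints': array([ 1.38960122e+00,  3.85568715e-01,  6.62561835e-03, -5.12935955e-04,
       -1.19405533e+00, -2.58602617e-01]), 'joint_vel': array([-2.35243338e-06, -6.42308967e-04, -1.37186949e-03,  1.06982346e-03,
        8.61478807e-04, -1.09918091e-03]), 'joint_efforts': array([-3.05067770e-04, -3.92290020e+01,  1.88398343e+01,  4.18626308e+00,
       -4.61484102e-03, -1.73795005e-07]), 'position': array([265.82351711, 564.98768562, 230.21213245]), 'ee_rot': array([ 9.75898254e-01, -2.18223117e-01, -1.95594912e-04,  1.10944671e-03]), 'contact_force': array([ 0.66161002, -0.17296988,  0.27514391]), 'wrist_torque': array([-0.04021781, -0.01094327,  0.00605752]), 'gripper_width': 85.22945922137997}
top (array([ 286.17215646, -104.22344041, 1527.07270899]), array([ 0.17258722,  0.00516488, -0.9850306 ]))
peak_top [251.3 213.6] 0.68 [531.8  -6.1  56. ]
peak_top [346.  296.2] 0.46 [ 278.4 -299.6   56. ]
peak_top [458.6 243.9] 0.43 [ 440.6 -651.3   56. ]
peak_top [352.4 147.6] 0.43 [ 749.9 -328.8   56. ]
peak_top [323.1 208.9] 0.37 [ 548.3 -232.4   56. ]
clamp_top [185.6 
[... 1310 characters left out ...]
.7  -6.6  82. ]
run_top [260.1 302.2] 0.55 [534.7 194.1  82. ]
stop_top [268.8 269.6] 0.47 [526.3  90.8  86. ]
gauge [317.3 134.2] 0.93 [ 439.3 -656.6    0. ]
gauge [281.9 207.4] 0.89 [ 526.4 -242.2    0. ]
gauge [216.9 185.7] 0.8 [ 751.3 -318.9    0. ]
gauge [352.9 203. ] 0.77 [ 303.3 -292.4    0. ]
panel [260.4 290.1] 0.61 [548.6  93.2   0. ]
panel [276.8 193.3] 0.18 [ 550.3 -307.2    0. ]
transformer_a [184.8 282.5] 0.86 [758.   93.6   0. ]
transformer_a [254.7 405.5] 0.79 [516.3 418.    0. ]
screwdriver [273.  163.6] 0.52 [ 581.4 -460.4    0. ]
clamp_unit [261.4 307.9] 0.8 [532.6 187.4  50. ]
run_unit [267.7 256.9] 0.75 [538.8  15.6  50. ]
stop_unit [266.9 277.4] 0.59 [531.6  87.9  50. ]
```

```bash
python3 - <<'E'
import cv2
a=cv2.imread("pics/top0.png"); b=cv2.imread("pics/side0.png")
cv2.imwrite("pics/topa.png",cv2.resize(a[110:340,300:500],None,fx=2.6,fy=2.6,interpolation=cv2.INTER_CUBIC))
cv2.imwrite("pics/topb.png",cv2.resize(a[110:300,100:340],None,fx=3,fy=3,interpolation=cv2.INTER_CUBIC))
cv2.imwrite("pics/sidea.png",cv2.resize(b[100:340,160:420],None,fx=2.5,fy=2.5,interpolation=cv2.INTER_CUBIC))
E
```

```text
(no output)
```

View pics/topa.png

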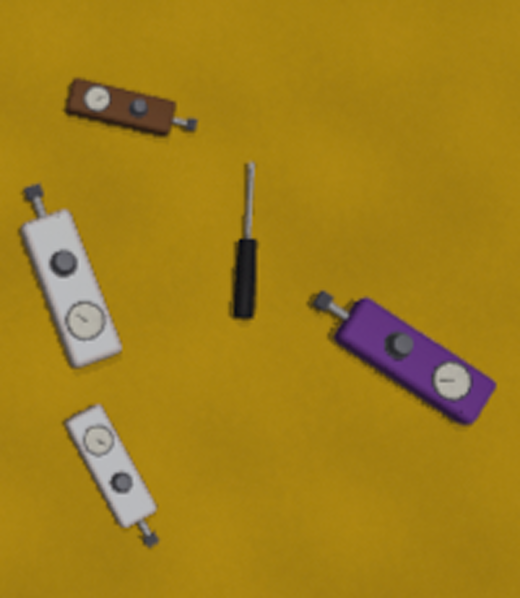

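View pics/topb.png

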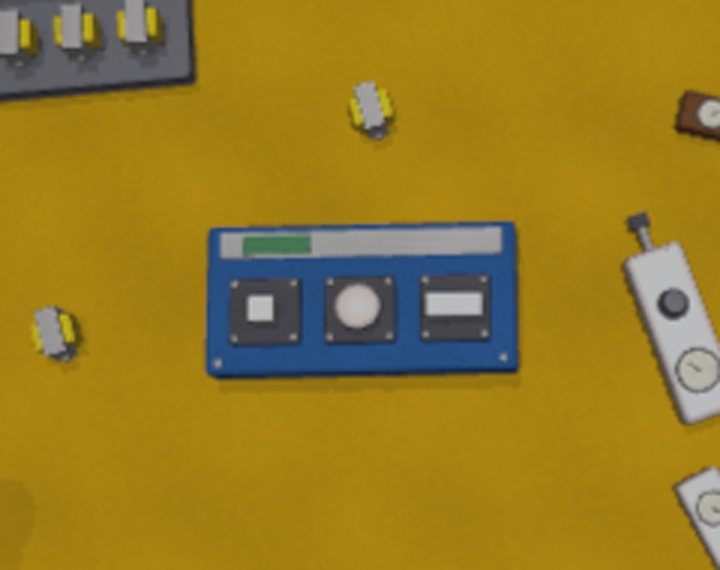

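View pics/sidea.png

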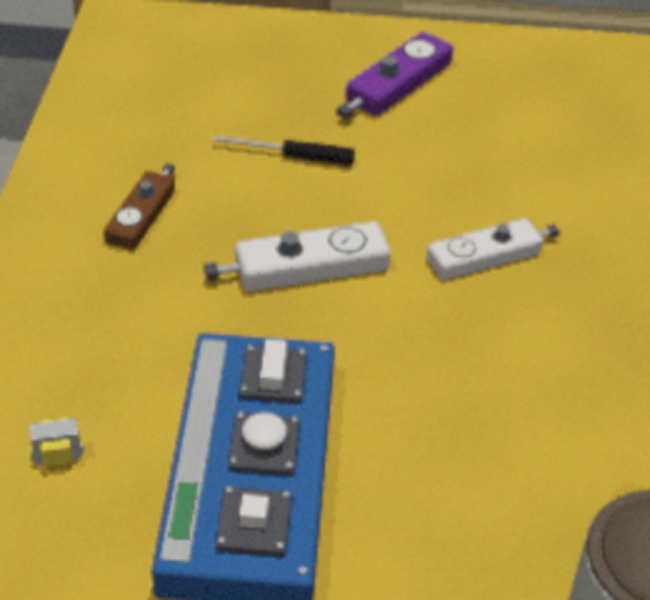

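```bash
python3 - <<'E'
from h import *
T=optics.get_image("top"); S=optics.get_image("side")
def blob(p,uv,f,h=14):
    im=p["frame"].astype(int); u,v=map(int,uv); m=np.zeros(im.shape[:2],np.uint8)
    m[v-h:v+h+1,u-h:u+h+1]=f(im)[v-h:v+h+1,u-h:u+h+1]
    n,l,st,c=cv2.connectedComponentsWithStats(m,connectivity=4)
    i=min(range(1,n),key=lambda i:np.hypot(*(c[i]-uv))+ (st[i][4]<8)*99); return c[i],st[i]
white=lambda im:(im.min(2)>165).astype(np.uint8)
dark=lambda im:((im.max(2)<115)).astype(np.uint8)
for n,z,f,t,s in [("peak",56,dark,(324,210.5),(276,196)),("clamp",82,white,(186.5,212.5),(261.5,304)),("run",82,white,(251.3,211),(269,245)),("stop",80,white,(219,211.5),(266,272))]:
    a,sa=blob(T,t,f); b,sb=blob(S,s,f)
    print(n,np.round(a,1),sa,np.round(at_z(T,a,z),1),"|",np.round(b,1),sb,np.round(at_z(S,b,z),1))
for n,c in (("clamp_top",None),("peak_top",None),("run_top",None)):
  for q in (T,S):
    for r in nets.silhouettes(n,q)[:6]: print(n,np.round(r["extent"],0),round(r["conf"],2))
E
```

```text
peak [323.7 210.9] [319 207  10   9  74] [ 541.9 -234.2   56. ] | [275.7 199.1] [271 196  10   7  49] [ 544. -217.   56.]
clamp [186.4 211.9] [183 209   8   7  55] [531.4 193.6  82. ] | [261.  302.1] [256 298  11   9  85] [532.5 193.3  82. ]
run [250.7 210.8] [243 208  17   7 110] [536.4  -5.7  82. ] | [268.9 243.2] [264 236  10  16 127] [538.2  -6.2  82. ]
stop [218.7 211.5] [213 206  12  12 114] [533.9  93.8  80. ] | [265.3 271.5] [257 266  17  12 165] [535.2  93.2  80. ]
clamp_top [182. 206. 192. 217.] 0.46
peak_top [455. 240. 456. 248.] 0.56
peak_top [309. 120. 318. 128.] 0.47
run_top [168. 183. 273. 235.] 0.6
run_top [244. 210. 260. 217.] 0.46
run_top [263. 237. 278. 257.] 0.45
```

```bash
python3 - <<'E'
from h import *
out=[]
for n,uv in (("top",(324,211)),("side",(276,197))):
    p=optics.get_image(n); u,v=uv
    c=cv2.resize(p["frame"][v-24:v+24,u-24:u+24],None,fx=8,fy=8,interpolation=cv2.INTER_CUBIC)
    X=[544,-236,56]
    q=np.array([proj(p,[X[0]+12*np.cos(a),X[1]+12*np.sin(a),56]) for a in np.linspace(0,6.28,40)])
    q=((q-[u-24,v-24]+.5)*8).astype(int); d=c.copy(); cv2.polylines(d,[q],True,(0,0,255),1); out.append(np.vstack([d]))
cv2.imwrite("pics/pk.png",np.hstack(out))
E
```

```text
(no output)
```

View pics/pk.png

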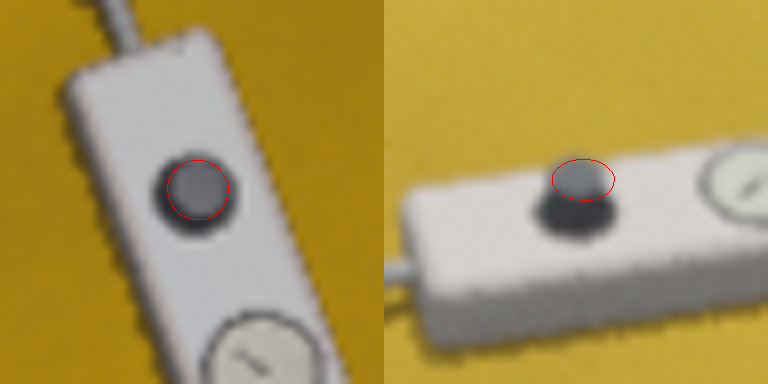

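>>> move_arm:
  steps:
    - [-1,13,-38,0,0,0,0]
    - [-1,26,-76,0,0,0,0]
    - [-1,39,-114,0,0,0,0]
    - [-1,52,-152,0,0,0,0]
    - [-1,65,-190,0,0,0,0]

```text
clock: 2.12
position: [331.3, 373.7, 231.4]
ee_rot: [0.976, -0.218, 0.0, -0.0]
contact_force: [1.0, 0.5, -0.5]
gripper_width: 25.7
```

>>> move_arm:
  steps:
    - [-1,13,-38,0,0,0,0]
    - [-1,26,-76,0,0,0,0]
    - [-1,39,-114,0,0,0,0]
    - [-1,52,-152,0,0,0,0]
    - [-1,65,-190,0,0,0,0]

```text
clock: 2.53
position: [396.2, 183.7, 231.8]
ee_rot: [0.976, -0.218, 0.0, -0.001]
contact_force: [1.6, 0.1, 0.1]
gripper_width: -0.0
```

>>> move_arm:
  steps:
    - [-1,13,-38,0,0,0,0]
    - [-1,26,-76,0,0,0,0]
    - [-1,39,-114,0,0,0,0]
    - [-1,52,-152,0,0,0,0]
    - [-1,65,-190,0,0,0,0]

```text
clock: 2.95
position: [461.4, -6.4, 231.9]
ee_rot: [0.976, -0.218, 0.001, -0.0]
contact_force: [0.6, 1.4, 0.1]
gripper_width: -0.0
```

>>> move_arm:
  steps:
    - [-1,13,-38,0,0,0,0]
    - [-1,26,-76,0,0,0,0]
    - [-1,39,-114,0,0,0,0]
    - [-1,52,-152,0,0,0,0]
    - [-1,65,-190,0,0,0,0]

```text
clock: 3.37
position: [526.4, -196.6, 231.5]
ee_rot: [0.976, -0.218, 0.0, -0.0]
contact_force: [1.8, 0.7, -0.0]
gripper_width: -0.1
```

>>> move_arm:
  steps:
    - [-1,10,-21,-35,0,0,0]
    - [-1,19.5,-41,-70,0,0,0]
    - [-1,19.5,-41,-105,0,0,0]
    - [-1,19.5,-41,-125,0,0,0]
    - [-1,19.5,-41,-135,0,0,0]

```text
clock: 3.78
position: [543.3, -235.6, 92.4]
ee_rot: [0.976, -0.219, -0.003, -0.0]
contact_force: [-1.2, 0.3, -0.1]
gripper_width: -0.1
```

```bash
cat > chk.py <<'E'
import sys
from h import *
nm,u0,v0,u1,v1=sys.argv[1],*sys.argv[2:6]
o=[]
for n,uv in (("top",(u0,v0)),("side",(u1,v1))):
    p=optics.get_image(n); u,v=int(uv[0]),int(uv[1])
    o.append(cv2.resize(p["frame"][v-30:v+30,u-30:u+30],None,fx=6.6,fy=6.6,interpolation=cv2.INTER_CUBIC))
cv2.imwrite(f"pics/{nm}.png",np.hstack(o))
s=readout.read_state(); print(s["clock"],np.round(s["position"],1),np.round(s["contact_force"],1))
E
python3 chk.py c1 324 211 276 190
```

```text
3.8833 [ 544.6 -235.4   94.6] [-0.4  0.1  0.2]
```

View pics/c1.png

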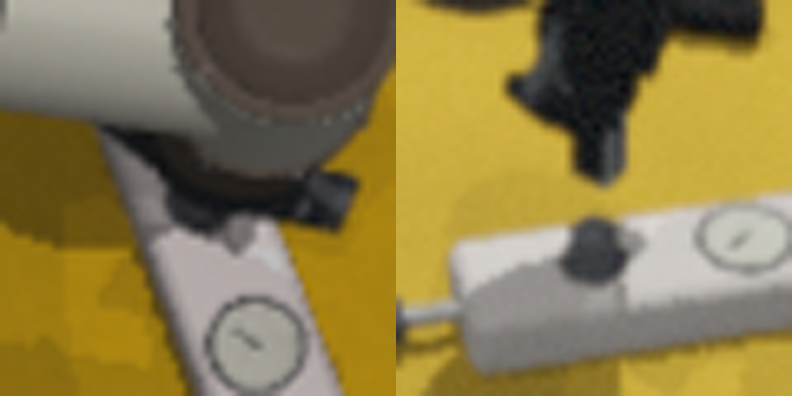

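>>> move_arm:
  steps:
    - [-1,1,-0.5,-20,0,0,0]
    - [-1,1,-0.5,-31,0,0,0]
    - [-1,1,-0.5,-35,0,0,0]
    - [-1,1,-0.5,-37,0,0,0]
    - [-1,1,-0.5,-38,0,0,0]

```text
clock: 4.3
position: [547.1, -235.9, 59.2]
ee_rot: [0.976, -0.218, 0.001, 0.0]
contact_force: [0.5, 0.1, -0.1]
gripper_width: 0.2
```

>>> move_arm:
  steps:
    - [-1,0,0,-1.5,0,0,0]
    - [-1,0,0,-3,0,0,0]
    - [-1,0,0,-4,0,0,0]
    - [-1,0,0,-5,0,0,0]
    - [-1,0,0,-5,0,0,0]

```text
clock: 4.72
position: [547.2, -236.1, 53.9]
ee_rot: [0.976, -0.218, 0.001, 0.0]
contact_force: [0.9, 0.4, 3.0]
gripper_width: 0.1
```

>>> move_arm:
  steps:
    - [-1,0,0,-2,0,0,0]
    - [-1,0,0,-4,0,0,0]
    - [-1,0,0,-6,0,0,0]
    - [-1,0,0,-7.5,0,0,0]
    - [-1,0,0,-7.5,0,0,0]

```text
clock: 5.13
position: [547.1, -236.1, 45.7]
ee_rot: [0.976, -0.218, 0.001, 0.0]
contact_force: [1.5, 0.8, 3.2]
gripper_width: 0.1
```

>>> move_arm:
  steps:
    - [-1,0,0,-1,0,0,0]
    - [-1,0,0,-2,0,0,0]
    - [-1,0,0,-2.5,0,0,0]
    - [-1,0,0,-2.5,0,0,0]

```text
clock: 5.47
position: [547.1, -236.1, 43.8]
ee_rot: [0.976, -0.218, 0.001, 0.0]
contact_force: [1.9, 0.6, 6.0]
gripper_width: 0.1
```

>>> move_arm:
  steps:
    - [-1,0,0,15,0,0,0]
    - [-1,0,0,45,0,0,0]
    - [-1,0,0,80,0,0,0]
    - [-1,0,25,110,0,0,0]
    - [-1,0,60,120,0,0,0]

```text
clock: 5.88
position: [547.7, -177.6, 167.0]
ee_rot: [0.976, -0.22, 0.003, 0.0]
contact_force: [0.6, -0.1, -0.1]
gripper_width: -0.2
```

>>> move_arm:
  steps:
    - [-1,-2,39,0,0,0,0]
    - [-1,-4,78,0,0,0,0]
    - [-1,-6,117,0,0,0,0]
    - [-1,-7,156,0,0,0,0]
    - [-1,-8,195,0,0,0,0]

```text
clock: 6.3
position: [536.7, 20.3, 162.2]
ee_rot: [0.976, -0.219, -0.002, 0.001]
contact_force: [1.1, 0.1, 0.0]
gripper_width: -0.3
```

>>> move_arm:
  steps:
    - [-1,-2,39,0,0,0,0]
    - [-1,-4,78,0,0,0,0]
    - [-1,-6,117,0,0,0,0]
    - [-1,-6,156,0,0,0,0]
    - [-1,-6,175,0,0,0,0]

```text
clock: 6.72
position: [531.3, 197.0, 162.1]
ee_rot: [0.976, -0.217, -0.001, 0.001]
contact_force: [0.2, -0.6, 0.0]
gripper_width: 0.2
```

```bash
python3 chk.py c2 324 211 276 195;python3 chk.py c3 200 211 262 295
```

```text
6.8167 [531.5 196.4 161.8] [-0.8  0.1  0.1]
6.9167 [531.4 193.6 162.1] [-0.5 -0.2 -0.3]
```

View pics/c2.png

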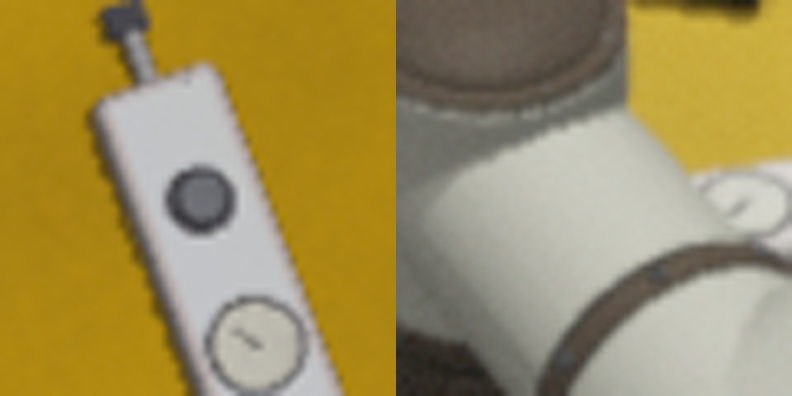

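View pics/c3.png

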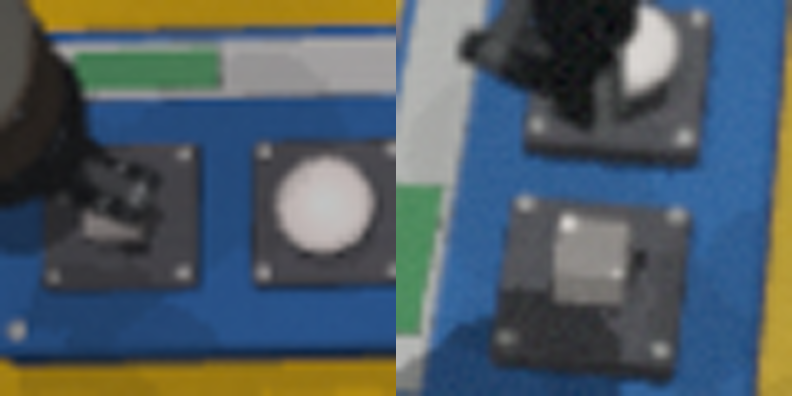

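>>> move_arm:
  steps:
    - [-1,0,0,-30,0,0,0]
    - [-1,0,0,-55,0,0,0]
    - [-1,0,0,-68,0,0,0]
    - [-1,0,0,-74,0,0,0]
    - [-1,0,0,-77,0,0,0]

```text
clock: 7.33
position: [531.9, 192.1, 85.1]
ee_rot: [0.976, -0.219, -0.001, 0.001]
contact_force: [0.1, 0.9, 0.5]
gripper_width: 0.1
```

>>> move_arm:
  steps:
    - [-1,0,0,-1.5,0,0,0]
    - [-1,0,0,-3,0,0,0]
    - [-1,0,0,-4,0,0,0]
    - [-1,0,0,-5.5,0,0,0]
    - [-1,0,0,-5.5,0,0,0]

```text
clock: 7.75
position: [533.1, 194.2, 81.6]
ee_rot: [0.976, -0.218, 0.001, -0.001]
contact_force: [0.3, -0.5, 0.3]
gripper_width: 0.3
```

>>> move_arm:
  steps:
    - [-1,0,0,-2,0,0,0]
    - [-1,0,0,-4,0,0,0]
    - [-1,0,0,-6,0,0,0]
    - [-1,0,0,-8,0,0,0]
    - [-1,0,0,-8,0,0,0]

```text
clock: 8.17
position: [532.9, 194.2, 72.6]
ee_rot: [0.976, -0.218, 0.0, -0.0]
contact_force: [1.7, 0.6, 1.3]
gripper_width: 0.1
```

>>> move_arm:
  steps:
    - [-1,0,0,-1,0,0,0]
    - [-1,0,0,-2,0,0,0]
    - [-1,0,0,-2.5,0,0,0]
    - [-1,0,0,-2.5,0,0,0]

```text
clock: 8.5
position: [532.9, 194.2, 70.6]
ee_rot: [0.976, -0.218, 0.0, -0.0]
contact_force: [1.1, 0.1, 4.4]
gripper_width: -0.2
```

>>> move_arm:
  steps:
    - [-1,0,0,-1,0,0,0]
    - [-1,0,0,-1.5,0,0,0]
    - [-1,0,0,-1.5,0,0,0]

```text
clock: 8.75
position: [533.0, 194.2, 69.4]
ee_rot: [0.976, -0.218, 0.0, -0.0]
contact_force: [-0.1, 0.0, 6.6]
gripper_width: -0.0
```

>>> move_arm:
  steps:
    - [-1,0,0,12,0,0,0]
    - [-1,0,0,40,0,0,0]
    - [-1,0,0,75,0,0,0]
    - [-1,0,0,90,0,0,0]
    - [-1,0,-20,90,0,0,0]

```text
clock: 9.17
position: [534.5, 176.9, 162.5]
ee_rot: [0.976, -0.217, 0.003, -0.003]
contact_force: [0.6, -0.1, -0.9]
gripper_width: -0.1
```

>>> move_arm:
  steps:
    - [-1,1,-38,0,0,0,0]
    - [-1,2,-76,0,0,0,0]
    - [-1,3,-114,0,0,0,0]
    - [-1,4,-152,0,0,0,0]
    - [-1,4,-180,0,0,0,0]

```text
clock: 9.58
position: [534.8, -8.3, 157.7]
ee_rot: [0.976, -0.219, -0.002, 0.0]
contact_force: [-0.0, -0.0, 1.0]
gripper_width: 0.1
```

```bash
python3 chk.py c4 200 211 265 290;python3 chk.py c5 248 211 268 250
```

```text
9.6833 [534.7  -9.4 157.5] [-0.1  0.5 -0.7]
9.7833 [535.6  -6.7 157.9] [-0.7 -0.4 -0.2]
```

View pics/c4.png

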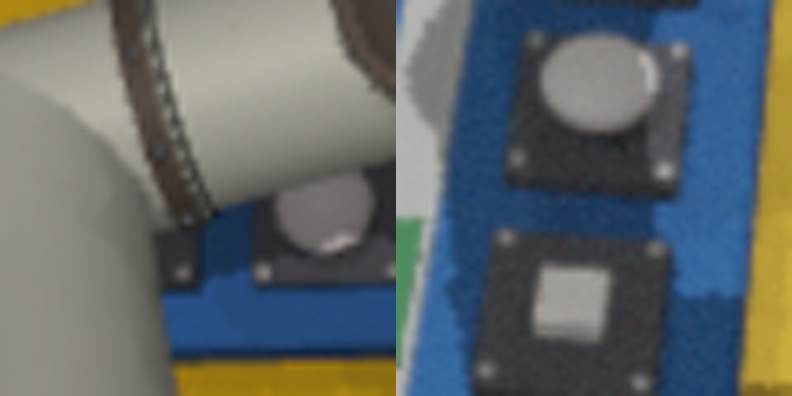

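View pics/c5.png

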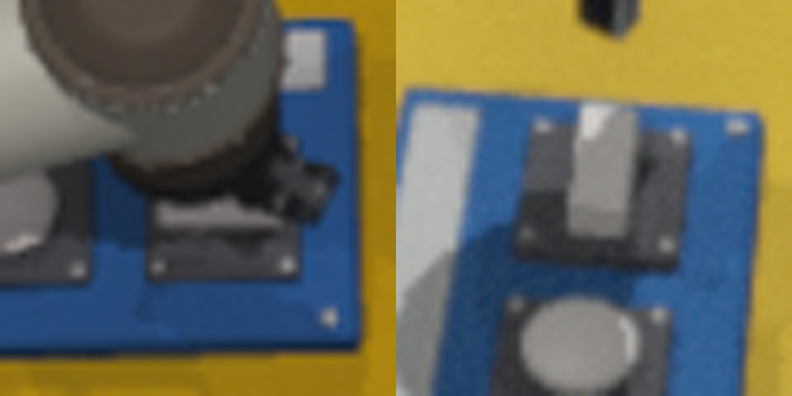

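>>> move_arm:
  steps:
    - [-1,0,0,-30,0,0,0]
    - [-1,0,0,-52,0,0,0]
    - [-1,0,0,-65,0,0,0]
    - [-1,0,0,-71,0,0,0]
    - [-1,0,0,-73,0,0,0]

```text
clock: 10.2
position: [535.7, -5.1, 84.4]
ee_rot: [0.976, -0.217, -0.001, 0.001]
contact_force: [-0.6, -0.2, 0.7]
gripper_width: 0.2
```

>>> move_arm:
  steps:
    - [-1,0,0,-1.5,0,0,0]
    - [-1,0,0,-3,0,0,0]
    - [-1,0,0,-4.5,0,0,0]
    - [-1,0,0,-6,0,0,0]
    - [-1,0,0,-6,0,0,0]

```text
clock: 10.62
position: [537.3, -5.6, 80.6]
ee_rot: [0.976, -0.218, 0.001, -0.001]
contact_force: [0.3, 0.4, 1.7]
gripper_width: 0.1
```

>>> move_arm:
  steps:
    - [-1,0,0,-2,0,0,0]
    - [-1,0,0,-4,0,0,0]
    - [-1,0,0,-6,0,0,0]
    - [-1,0,0,-6,0,0,0]

```text
clock: 10.95
position: [537.1, -5.9, 73.7]
ee_rot: [0.976, -0.218, 0.001, -0.0]
contact_force: [-0.8, 0.6, 1.0]
gripper_width: -0.2
```

>>> move_arm:
  steps:
    - [-1,0,0,-1.5,0,0,0]
    - [-1,0,0,-3,0,0,0]
    - [-1,0,0,-4,0,0,0]
    - [-1,0,0,-4,0,0,0]

```text
clock: 11.28
position: [537.0, -5.9, 70.0]
ee_rot: [0.976, -0.218, 0.0, -0.0]
contact_force: [0.1, 1.0, 5.4]
gripper_width: 0.2
```

>>> move_arm:
  steps:
    - [-1,0,0,12,0,0,0]
    - [-1,0,0,40,0,0,0]
    - [-1,0,0,75,0,0,0]
    - [-1,0,0,110,0,0,0]
    - [-1,-20,0,130,0,0,0]

```text
clock: 11.7
position: [519.5, -6.1, 202.6]
ee_rot: [0.976, -0.218, 0.002, -0.0]
contact_force: [0.6, 0.4, 1.1]
gripper_width: -0.3
```

>>> move_arm:
  steps:
    - [-1,-35,0,0,0,0,0]
    - [-1,-70,0,0,0,0,0]
    - [-1,-100,0,0,0,0,0]
    - [-1,-110,0,0,0,0,0]
    - [-1,-110,0,0,0,0,0]

```text
clock: 12.12
position: [403.4, -6.8, 199.3]
ee_rot: [0.976, -0.218, -0.001, 0.0]
contact_force: [0.7, -0.3, 0.0]
gripper_width: 0.6
```

```bash
python3 chk.py c6 240 205 266 270;python3 - <<'E'
from h import *
for n in ("top","side"):
    p=optics.get_image(n); cv2.imwrite(f"pics/{n}9.png",p["frame"])
a=cv2.imread("pics/top9.png")[110:340,100:500];b=cv2.imread("pics/side9.png")[100:350,150:420]
cv2.imwrite("pics/e1.png",cv2.resize(a,None,fx=2,fy=2)); cv2.imwrite("pics/e2.png",cv2.resize(b,None,fx=2.4,fy=2.4))
E
```

```text
12.2167 [406.7  -6.1 199.8] [ 0.3  0.4 -0.1]
```

View pics/e1.png

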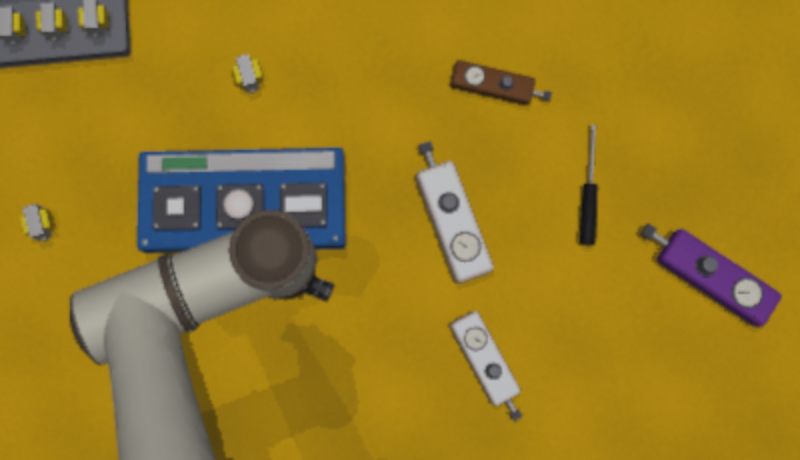

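View pics/e2.png

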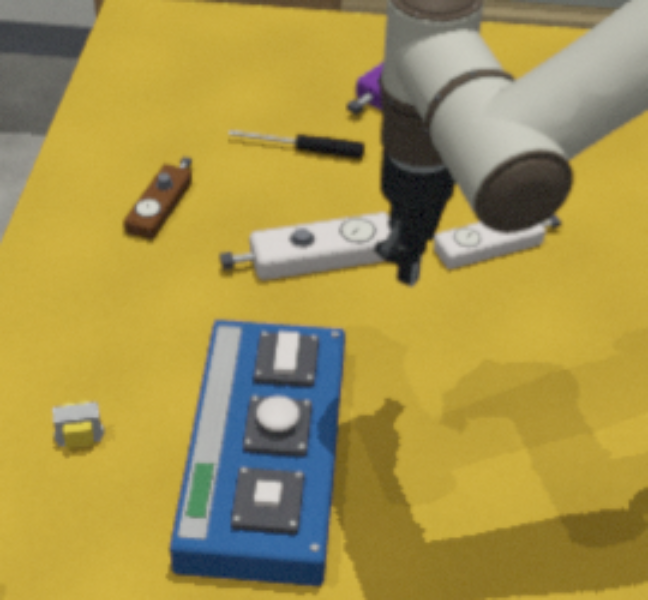

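All three keys stand visibly lower: the gauge key at about (302,237), run at (287,352) and clamp at (267,491) in the side crop. The stop key is still out at (278,413), and nothing else looks moved.

```bash
python3 -c "
from h import *
print(workorder.job_done())"
```

```text
the job is handed in; nothing more can be done
None
```

I pressed the three keys with the shut fingertips in the order asked: peak-hold on the larger white gauge, then clamp, then run. I then drew the arm clear and handed the job in at about 12 s.

| Key | Fingertip height at the end of the push | Fully-in height of the key top | Force |
|---|---|---|---|
| Peak-hold | 43.8 mm | 46 mm | about 6 N |
| Clamp | 69.4 mm | 72 mm | about 6.6 N |
| Run | 70.0 mm | 72 mm | about 5.4 N |

On each key the force rose past the 3–4 N needed to move it, so the key was on its cushion with its travel used up.

- **Last pictures:** all three keys stand visibly lower, and the mushroom stop key is still out. By eye, the gauge, transformers and screwdriver are where they were; I did not measure them again.
- **Disagreements:** on the first look the networks mixed up some keys and the look-alike gauges. I settled the positions from the pictures and both camera calibrations. Partway through the clamp and run strokes the force read only about 1 N, less than the stated 3–4 N, so I pushed both a little further until it rose.

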